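# Snap the lid onto the notions box

## Robot

A 6-joint arm with a two-finger parallel gripper is mounted at the origin on the work surface. World frame = base frame: x ahead of the robot, y to its left, z up, the work surface at z = 0. Lengths are in m, angles in rad, forces in N, time in s.
With the tool pointing down it reaches from about 0.35 to 0.975 m from the base axis. Payload 4.9 kg.
Tool frame: the origin (TCP) lies at the very end of the fingers, on their centre line; the grasp point (between the pads) lies 19 mm behind it; z points along the fingers, y is the line along which they close (so a half turn about z gives the same grasp; the last joint's range is limited). The gripper opens to 85 mm and grips with 20 to 120 N. Pads are 22 mm wide; open, the fingers measure 114 mm over their backs; the gripper's body (76 mm by 85 mm) begins 54 mm behind the grasp point. The pads swing forward as they close: fully open they stand 13 mm farther back than shut.
Start: joints at [-1.436, 0.053, 1.613, -0, 1.476, -0.119], TCP at [0.157, -0.605, 0.231] pointing down, gripper open.
Joint ranges: [-3.01, 3.01], [-1.01, 2.22], [0.06, 2.58], [-1.02, 4.17], [0.09, 2.62], [-3.14, 3.14]. Speed limits (rad/s): [2.57, 2.57, 3.14, 3.14, 3.14, 3.14].

## Interface

Orientations are given as a rotation vector (axis times angle).
In Python, from station import ctrl, imaging gives the robot as it stands.
- The arm moves only by the tool play_rows, never from a script. Its argument "series" is a list of rows, each a list of 3 entries, a list of its own where there are three numbers: the opening, from 0 (shut) to 1 (fully open), then the shift along the tool's x, y, z each as a share of 0.05 m, from -1 to 1, then the turn, a rotation vector about the tool's x, y, z each as a share of 8 degrees, from -1 to 1. In form: [[grip, [dx, dy, dz], [ax, ay, az]], ...]. A call has 1 to 8 rows; each row shifts and turns the commanded pose from where the row before left it, along the tool's axes as they then stand; what a row does not reach is not made up. A row lasts 1/8 s, in which the tool goes at most 62.5 mm and 10.7 degrees, less where a joint would pass 70% of its speed; a pose out of reach is approached as far as the arm can. A call with a number of a shift or a turn outside -1 to 1 is refused whole. A call with a gripper value outside its range is refused whole. The fingers move at their own pace and stop on an object; "force" is the grip in N (left out, the last holds). Time passes only in rows, so rows that do not move let the fingers close. It gives the time, the measured TCP pose, the force, the opening and the grip force at its end, in the units of the state.
- ctrl.get_obs(): the state, without advancing time (a new reading comes with each control period).
- imaging.get_image(name): name is "side" or "top" or "wrist"; returns a dict with "color" (480x640x3 uint8, blue, green, red), "fx", "fy", "cx", "cy" (pixels), "extrinsics" (4x4, takes a point from world to camera coordinates); the wrist camera has in their place "hand_eye" (4x4, takes a point from camera to tool coordinates, whose origin is the TCP and whose axes are the flange's). Camera axes: x right, y down, z forward; pixel columns grow to the right and rows downward; lengths in m; the calibration is good to about 2 mm. A picture is of the moment at which its call begins: read the wrist's pose just before it. There is no depth.
- ctrl.finish_job(): hands the job in; it is judged then, once.
The state is a dict: "t": time; "q": joint angles; "dq": joint speeds; "effort": joint torques, N m; "tool_pos": TCP position; "tool_rot": TCP orientation; "contact_force": force on the tool from outside, world axes, zero at the start; "wrist_torque": the same for the moment, N m; "opening": finger opening in m; "grip_force": force on a finger pad.
Only numpy, scipy, OpenCV 4.12 (cv2) and the standard library are available. Lean on these libraries where they do the work, as an engineer would, in place of code of your own. Each camera call takes 0.05 s, during which the arm holds its last target. There are 200 camera calls.

## Task

Put the purple lid squarely on the clear box of thread spools so that it sits fully down on the rim, and only then press each of its four orange snap tabs down until all four are fully home, flat on the lid. Do it without slamming or forcing anything, and leave the mug, the jar and the thread cone where they stand.

Things in the scene. Friction and masses are not known exactly. Their poses are not given: they have to be found in the camera images.
- box: Open clear-plastic notions box full of thread spools, outside 180 (its x) x 140 (its y) x 70 mm high, walls 3.5 mm, inside 173 x 133 mm; it does not move. Origin: centre of its underside, on the table; z up. The spools stay below 45 mm.
- lid_grip (a point): Grip of the loose lid: middle of a black upright rib on the lid's centre, 14 mm thick (along lid x), 56 mm long (lid y), standing 46 mm above the lid's flat top face. This point is 44 mm above the lid's lowest edge, 28 mm above the top face, 18 mm below the rib's top. Axes are the lid's, z up. With the lid fully seated it is 104 mm above the box's underside.
- lid_face (a point): Centre of the purple lid's flat top face (0.15 to 0.31 kg). Plate 180 (x) x 140 (y) x 6 mm; below it a tapered skirt 10 mm deep, 165 x 125 mm at its root, 160 x 120 mm at its foot, drops inside the box; the plate then rests on the rim. Fits either way round (half turn), long side on long side. It starts flat on the table, right way up, tabs raised.
- tab_a_pad (a point): Press point on top of the orange snap tab at the lid's +x short side, 22 mm out from the tab's hinge line (moves with the tab). Tab: 36 mm wide, 34 mm long, 4 mm thick, hinged at its inner end 60 mm from the lid's centre, its outer end raised 10 to 14 mm at the start. When home the tab lies flat on the lid, this point 4 mm above the lid's top face and 82 mm from the lid's centre.
- tab_a (a joint): Angle of that tab in rad: 0 fully raised, 0.42 home, flat on the lid; it starts raised, between 0 and 0.12. A stiff snap hinge: pressed at its pad it needs about 6 N to move, and it stays where it is left, so it must be pressed until it stops flat on the lid.
- tab_b_pad (a point): Press point on top of the orange snap tab at the lid's +y long side, 22 mm out from the tab's hinge line (moves with the tab). Tab: 36 mm wide, 34 mm long, 4 mm thick, hinged at its inner end 40 mm from the lid's centre, its outer end raised 10 to 14 mm at the start. When home the tab lies flat on the lid, this point 4 mm above the lid's top face and 62 mm from the lid's centre.
- tab_b (a joint): Angle of that tab in rad: 0 fully raised, 0.42 home, flat on the lid; it starts raised, between 0 and 0.12. A stiff snap hinge: pressed at its pad it needs about 6 N to move, and it stays where it is left, so it must be pressed until it stops flat on the lid.
- tab_c_pad (a point): Press point on top of the orange snap tab at the lid's -x short side, 22 mm out from the tab's hinge line (moves with the tab). Tab: 36 mm wide, 34 mm long, 4 mm thick, hinged at its inner end 60 mm from the lid's centre, its outer end raised 10 to 14 mm at the start. When home the tab lies flat on the lid, this point 4 mm above the lid's top face and 82 mm from the lid's centre.
- tab_c (a joint): Angle of that tab in rad: 0 fully raised, 0.42 home, flat on the lid; it starts raised, between 0 and 0.12. A stiff snap hinge: pressed at its pad it needs about 6 N to move, and it stays where it is left, so it must be pressed until it stops flat on the lid.
- tab_d_pad (a point): Press point on top of the orange snap tab at the lid's -y long side, 22 mm out from the tab's hinge line (moves with the tab). Tab: 36 mm wide, 34 mm long, 4 mm thick, hinged at its inner end 40 mm from the lid's centre, its outer end raised 10 to 14 mm at the start. When home the tab lies flat on the lid, this point 4 mm above the lid's top face and 62 mm from the lid's centre.
- tab_d (a joint): Angle of that tab in rad: 0 fully raised, 0.42 home, flat on the lid; it starts raised, between 0 and 0.12. A stiff snap hinge: pressed at its pad it needs about 6 N to move, and it stays where it is left, so it must be pressed until it stops flat on the lid.
- mug: White ceramic mug, 82 mm across, 92 mm high, a bystander; origin at the centre of its underside.
- jar: Glass jar with green cap, 72 mm across, 85 mm high, a bystander; origin at the centre of its underside.
- cone: Red thread cone, 64 mm across, 112 mm high, a bystander; origin at the centre of its underside.

How it is judged:
On the way, in this order (a step that is already met when the one before it is completed fails the run):
1. the lid sits fully down on the box with all tabs still raised (z of lid_grip in the frame of box between 0.101 and 0.1075 m and horizontal distance between lid_grip and box below 0.008 m and angle between lid_grip's own z axis and vertical below 0.04 rad and angle between the x axis of lid_grip and the x axis of box, either way round below 0.1 rad and value of joint each of tab_a, tab_b, tab_c, tab_d below 0.2 rad), for 0.2 s.
2. all four tabs are home (z of lid_grip in the frame of box between 0.101 and 0.1075 m and horizontal distance between lid_grip and box below 0.008 m and angle between lid_grip's own z axis and vertical below 0.04 rad and angle between the x axis of lid_grip and the x axis of box, either way round below 0.1 rad and value of joint each of tab_a, tab_b, tab_c, tab_d above 0.35 rad), for 0.2 s.
At the end, for the whole second after the job is handed in: The lid sits level on the box rim (within 3.5 mm in height, 0.04 rad), centred within 8 mm and turned by no more than 0.1 rad (either way round), all four tabs are home (joint above 0.35 rad), and mug, jar and cone stand within 30 mm of where they were (all of step 2 and distance of each of mug, jar, cone from where it was at the start of the episode below 0.03 m); the robot touches nothing.
It fails at once if a tab is pressed past half-way while the lid is not on the box (value of joint any of tab_a, tab_b, tab_c, tab_d above 0.25 rad and (z of lid_grip in the frame of box above 0.115 m or horizontal distance between lid_grip and box above 0.02 m)).
It fails at once if the box is slammed or pressed with more than 80 N (contact force between box and anything else above 80 N).
It fails at once if the mug is pushed away (30 mm) or tipped (distance of mug from where it was at the start of the episode above 0.03 m or angle between mug's own z axis and vertical above 0.35 rad).
It fails at once if the jar is pushed away (30 mm) or tipped (distance of jar from where it was at the start of the episode above 0.03 m or angle between jar's own z axis and vertical above 0.35 rad).
It fails at once if the cone is pushed away (30 mm) or tipped (distance of cone from where it was at the start of the episode above 0.03 m or angle between cone's own z axis and vertical above 0.35 rad).
It also fails if it takes over 61 s, if anything falls off the work surface, if the arm or the gripper's body presses on something with over 40 N, if the wrist force passes 120 N, or if a joint passes its speed limit or range.

## Working session

There is one attempt and no reset: what is moved stays moved. The work goes in short steps, Python scripts to look and compute and a tool call to move; the robot and the scene stay as the last step left them, time stands still between calls to the robot, and variables do not carry over. Pictures are saved under pics/ and viewed, at most 10 in all, crops included, and the job is handed in when it is done.

Besides the shell and the picture viewer there is one more tool, called after "Call:" by a JSON object that holds its "api" and its "payload", one argument or row to a line. play_rows: Moves the arm, as the interface text tells. Shift numbers are shares of 0.05 m and turn numbers shares of 8 degrees, none past 1 either way. Its arguments: {"type":"object","properties":{"series":{"type":"array"},"force":{"type":"number"}},"required":["series"]}

```bash
mkdir -p pics
python3 - <<'E'
from station import ctrl, imaging
import cv2,numpy as np,pickle
o=ctrl.get_obs();print(o)
d={n:imaging.get_image(n) for n in("top","side")}
pickle.dump(d,open("im0.pkl","wb"))
for n in d:
    cv2.imwrite(f"pics/{n}0.png",d[n]["color"]);print(n,d[n]["fx"],d[n]["cx"],d[n]["cy"],np.round(d[n]["extrinsics"],4).tolist())
E
```

```text
{'t': 0.0, 'q': array([-1.43598447e+00,  5.33760416e-02,  1.61429313e+00, -6.57195028e-06,
        1.47599070e+00, -1.19010285e-01]), 'dq': array([ 0.00041827, -0.00046663,  0.00107753,  0.00174243, -0.00023201,
        0.00167689]), 'effort': array([-7.16305440e-04, -3.93680513e+01, -3.70177710e+01, -9.53268705e-05,
        7.02261736e-03,  1.01017059e-05]), 'tool_pos': array([ 0.15684933, -0.60435759,  0.23005164]), 'tool_rot': array([-3.11427608e+00, -3.97372818e-01,  3.59068706e-05]), 'contact_force': array([-0.38100479,  0.36516432,  0.23121017]), 'wrist_torque': array([ 0.01303107, -0.00815441, -0.03517043]), 'grip_force': 0.0, 'opening': 0.08540756206401681}
top 438.4279543105613 318.6664224321863 235.6053863670292 [[-0.0142, -0.9999, 0.0038, 0.1171], [-0.9988, 0.014, -0.0474, 0.6102], [0.0473, -0.0045, -0.9989, 0.926], [0.0, 0.0, 0.0, 1.0]]
side 533.983294774905 326.1304406102599 239.1768489591549 [[-0.9242, -0.3816, -0.0132, 0.6012], [-0.2004, 0.5143, -0.8339, 0.1156], [0.3251, -0.768, -0.5518, 1.1114], [0.0, 0.0, 0.0, 1.0]]
```

View pics/top0.png

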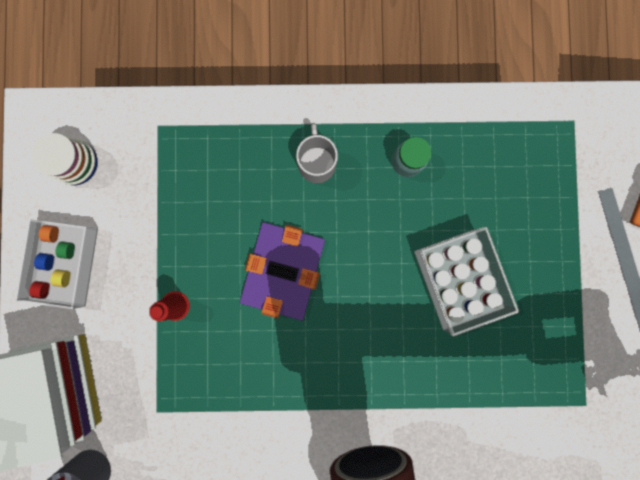

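View pics/side0.png

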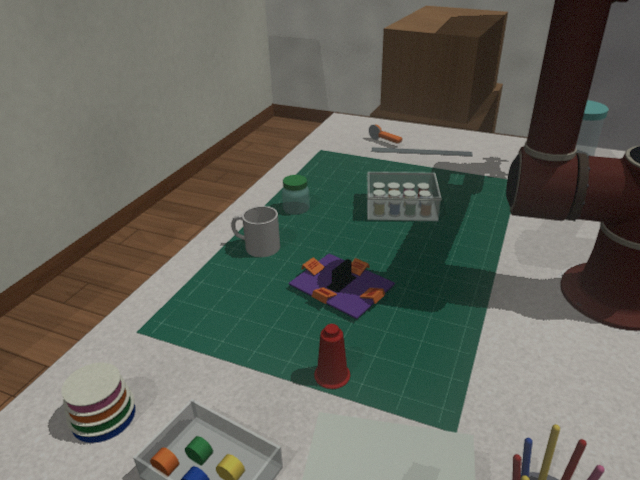

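The top view shows the lid at about (283,270) with its tabs raised. The box rim corners are at about (415,252), (487,229), (518,312) and (453,335). The side view shows the cone, mug and jar clear of both.

```bash
cat > h.py <<'E'
import numpy as np,cv2
from scipy.spatial.transform import Rotation as R
from station import ctrl, imaging
def look(n):
    o=ctrl.get_obs(); im=imaging.get_image(n)
    if n=="wrist":
        T=np.eye(4);T[:3,:3]=R.from_rotvec(o["tool_rot"]).as_matrix();T[:3,3]=o["tool_pos"]
        im["c2w"]=T@im["hand_eye"]
    else: im["c2w"]=np.linalg.inv(im["extrinsics"])
    return im
def onplane(im,px,z):
    px=np.atleast_2d(px).astype(float)
    d=np.c_[(px[:,0]-im["cx"])/im["fx"],(px[:,1]-im["cy"])/im["fy"],np.ones(len(px))]@im["c2w"][:3,:3].T
    c=im["c2w"][:3,3]; return (c+d*((z-c[2])/d[:,2])[:,None])[:,:2]
def lidmask(im):
    h=cv2.cvtColor(im["color"],cv2.COLOR_BGR2HSV)
    return cv2.inRange(h,(120,70,30),(150,255,255)),cv2.inRange(h,(5,150,80),(18,255,255))
def hull(m):
    c=max(cv2.findContours(m,0,2)[0],key=cv2.contourArea);return cv2.convexHull(c)[:,0]
def rect(P):
    r=cv2.minAreaRect((P*1000).astype(np.float32)); b=cv2.boxPoints(r)
    e=b[1]-b[0];f=b[2]-b[1]; l=e if np.hypot(*e)>np.hypot(*f) else f
    return np.round(r[0],1),np.round(r[1],1),np.degrees(np.arctan2(l[1],l[0]))
def unit(): 
    o=ctrl.get_obs(); return o["tool_pos"],R.from_rotvec(o["tool_rot"]).as_matrix()
def togo(p,R1=None):
    t,M=unit(); d=M.T@(np.array(p)-t); print("shift rows",np.round(d/0.05,2),"tcp",np.round(t,4),"x",np.round(M[:,0],3),"y",np.round(M[:,1],3),"z",np.round(M[:,2],3))
E
python3 - <<'E'
from h import *
import pickle
d=pickle.load(open("im0.pkl","rb"));im=d["top"];im["c2w"]=np.linalg.inv(im["extrinsics"])
p,o=lidmask(im);print("lid",rect(onplane(im,hull(p),.016)))
print("box",rect(onplane(im,[[415,252],[487,229],[518,312],[453,335]],.07)))
print(onplane(im,[[283,271]],.062))
for n,px,z in(("mug",(317,156),.092),("jar",(415,153),.085),("cone",(157,312),.112)):print(n,onplane(im,px,z))
im=look("wrist");print(im["hand_eye"],im["fx"]);togo([0.53,0.05,.231])
E
```

```text
lid (array([538.1, 187.7]), array([139.3, 179.1]), np.float32(-16.19689))
box (array([ 511.8, -186.8]), array([182. , 153.3]), np.float32(18.738106))
[[0.53870007 0.18195148]]
mug [[0.76623479 0.10982458]]
jar [[ 0.77129549 -0.08651336]]
cone [[0.46593863 0.41854525]]
[[-7.26151601e-04 -9.55488865e-01 -2.95026271e-01  7.54560799e-02]
 [ 9.99999736e-01 -6.86507094e-04 -2.37950080e-04  2.91730433e-04]
 [ 2.48210242e-05 -2.95026366e-01  9.55489112e-01 -1.42085547e-01]
 [ 0.00000000e+00  0.00000000e+00  0.00000000e+00  1.00000000e+00]] 418.04305853774565
shift rows [ 1.051e+01 -1.080e+01  1.000e-02] tcp [ 0.1569 -0.6045  0.2303] x [0.968 0.251 0.   ] y [ 0.251 -0.968 -0.002] z [-0.     0.002 -1.   ]
```

Call:
{"api": "play_rows", "payload": {
  "series": [
    [1,[0.8,-0.95,0],[0,0,0]],
    [1,[0.8,-0.95,0],[0,0,0]],
    [1,[0.8,-0.95,0],[0,0,0]],
    [1,[0.8,-0.95,0],[0,0,0]],
    [1,[0.8,-0.95,0],[0,0,0]],
    [1,[0.8,-0.95,0],[0,0,0]],
    [1,[0.8,-0.95,0],[0,0,0]],
    [1,[0.8,-0.95,0],[0,0,0]]
  ]
}}

```text
t: 1.15
tool_pos: [0.3716, -0.1549, 0.2312]
tool_rot: [3.116, 0.397, 0.001]
contact_force: [1.3, -0.4, -0.1]
opening: 0.0856
grip_force: 0.0
```

Call:
{"api": "play_rows", "payload": {
  "series": [
    [1,[0.8,-0.95,0],[0,0,0]],
    [1,[0.8,-0.95,0],[0,0,0]],
    [1,[0.8,-0.95,0],[0,0,0]],
    [1,[0.8,-0.95,0],[0,0,0]],
    [1,[0.8,-0.95,0],[0,0,0]],
    [1,[0.8,-0.95,0],[0,0,0]]
  ]
}}

```text
t: 1.9
tool_pos: [0.5324, 0.1815, 0.2311]
tool_rot: [3.116, 0.398, 0.0]
contact_force: [0.3, 0.6, 0.9]
opening: 0.0857
grip_force: 0.0
```

Call:
{"api": "play_rows", "payload": {
  "series": [
    [1,[0,0,0],[0,0,-1]],
    [1,[0,0,0],[0,0,-1]],
    [1,[0,0,0],[0,0,-1]],
    [1,[0,0,0],[0,0,-1]],
    [1,[0,0,0],[0,0,-1]],
    [1,[0,0,0],[0,0,-1]],
    [1,[0,0,0],[0,0,-1]],
    [1,[0,0,0],[0,0,-0.4]]
  ]
}}

```text
t: 2.9
tool_pos: [0.5318, 0.1793, 0.2309]
tool_rot: [-2.511, -1.888, 0.001]
contact_force: [-0.1, 0.7, -0.0]
opening: 0.0854
grip_force: 0.0
```

```bash
cat > lid.py <<'E'
from h import *
im=look("wrist");p,o=lidmask(im);cv2.imwrite("pics/w1.png",im["color"])
print("lid",rect(onplane(im,hull(p),.016)))
h=cv2.cvtColor(im["color"],cv2.COLOR_BGR2HSV)
n,l,s,c=cv2.connectedComponentsWithStats(o)
for i in range(1,n):
    if s[i,4]>200: print("tab",c[i].round(),onplane(im,c[i],.026).round(4))
togo([.538,.188,.231])
E
python3 lid.py
```

```text
lid (array([537.8, 187.3]), array([138. , 178.7]), np.float32(-16.164957))
tab [319. 122.] [[0.5543 0.2443]]
tab [226. 195.] [[0.4633 0.2092]]
tab [411. 195.] [[0.6122 0.1661]]
tab [318. 259.] [[0.5221 0.1329]]
shift rows [ 0.2   0.07 -0.  ] tcp [0.5318 0.1793 0.2309] x [ 0.277  0.961 -0.   ] y [ 0.961 -0.277 -0.001] z [-0.001 -0.    -1.   ]
```

Call:
{"api": "play_rows", "payload": {
  "series": [
    [0.6,[0.2,0.05,0],[0,0,0]],
    [0.6,[0,0,0.8],[0,0,0]],
    [0.6,[0,0,0.8],[0,0,0]],
    [0.6,[0,0,0.8],[0,0,0]],
    [0.6,[0,0,0.7],[0,0,0]],
    [0.6,[0,0,0.5],[0,0,0]],
    [0.6,[0,0,0.4],[0,0,0]],
    [0.6,[0,0,0.1],[0,0,0]]
  ]
}}

```text
t: 3.95
tool_pos: [0.5364, 0.1883, 0.0248]
tool_rot: [-2.513, -1.884, 0.004]
contact_force: [0.7, -0.4, -0.3]
opening: 0.051
grip_force: 0.0
```

Call:
{"api": "play_rows", "payload": {
  "series": [
    [0,[0,0,0],[0,0,0]],
    [0,[0,0,0],[0,0,0]],
    [0,[0,0,0],[0,0,0]],
    [0,[0,0,0],[0,0,0]],
    [0,[0,0,0],[0,0,0]],
    [0,[0,0,0],[0,0,0]]
  ],
  "force": 50
}}

```text
t: 4.7
tool_pos: [0.5384, 0.1885, 0.0278]
tool_rot: [2.513, 1.884, 0.004]
contact_force: [0.5, 0.7, 5.4]
opening: 0.0134
grip_force: 49.6
```

Call:
{"api": "play_rows", "payload": {
  "series": [
    [0,[0,0,-0.3],[0,0,0]],
    [0,[0,0,-0.6],[0,0,0]],
    [0,[0,0,-0.8],[0,0,0]],
    [0,[0,0,-0.8],[0,0,0]],
    [0,[0,0,-0.8],[0,0,0]],
    [0,[0,0,-0.4],[0,0,0]],
    [0,[0,0,0],[0,0,0]]
  ]
}}

```text
t: 5.58
tool_pos: [0.5378, 0.1884, 0.2126]
tool_rot: [2.512, 1.884, 0.004]
contact_force: [0.2, -0.5, -2.4]
opening: 0.0133
grip_force: 49.0
```

Run:
```python
from h import *
im=look("wrist");cv2.imwrite("pics/w2.png",im["color"]);print(ctrl.get_obs()["contact_force"]);togo([.512,-.187,.211])
```

```text
[ 0.29831595 -0.98550547 -3.06621987]
shift rows [-7.34  1.62 -0.01] tcp [0.5368 0.1881 0.2106] x [ 0.28  0.96 -0.  ] y [ 0.96  -0.28  -0.001] z [-0.001 -0.    -1.   ]
```

View pics/w2.png

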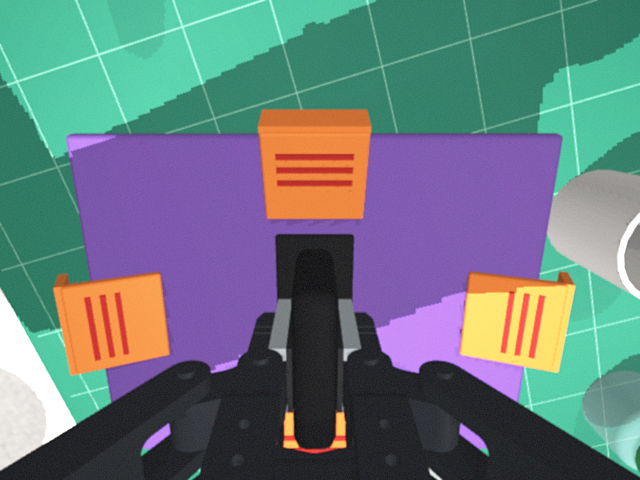

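The lid hangs level and square in the grip, with all tabs raised. The rib is centred at about column 315. Next I'll sharpen the box pose using a zoomed crop of the first top view.

Run:
```python
from h import *
im=cv2.imread("pics/top0.png");c=im[220:345,400:530]
cv2.imwrite("pics/crop.png",cv2.resize(c,None,fx=4.6,fy=4.6,interpolation=cv2.INTER_CUBIC))
```

```text
(no output)
```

View pics/crop.png

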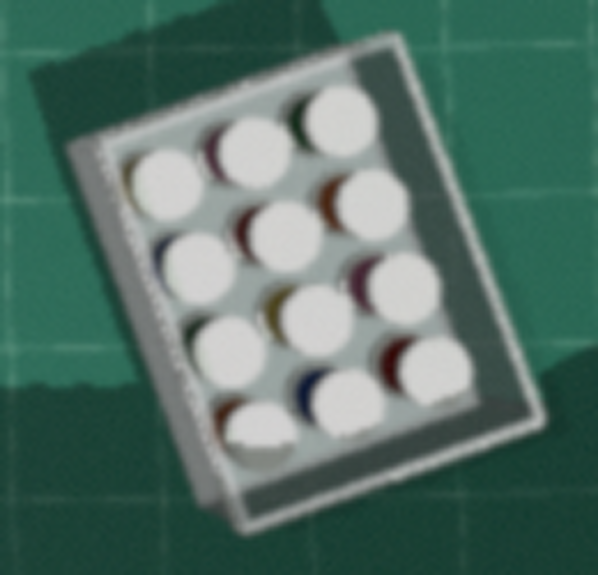

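The crop shows the rim's outer corners at (100,140), (403,33), (546,424) and (243,534).

Run:
```python
from h import *
im=look("top");P=np.array([[100,140],[403,33],[546,424],[243,534]])/4.6+[400,220]-.4
w=onplane(im,P,.07);print(w,rect(w),w.mean(0))
```

```text
[[ 0.57710086 -0.09787099]
 [ 0.62221393 -0.23236331]
 [ 0.45069255 -0.28921034]
 [ 0.40521211 -0.15569608]] (array([ 513.7, -194. ]), array([181.4, 141.9]), np.float32(18.54313)) [ 0.51380486 -0.19378518]
```

Call:
{"api": "play_rows", "payload": {
  "series": [
    [0,[-0.5,0.12,0],[0,0,0]],
    [0,[-1,0.23,0],[0,0,0]],
    [0,[-1,0.23,0],[0,0,0]],
    [0,[-1,0.23,0],[0,0,0]],
    [0,[-1,0.23,0],[0,0,0]],
    [0,[-1,0.23,0],[0,0,0]],
    [0,[-1,0.23,0],[0,0,0]],
    [0,[-0.96,0.2,0],[0,0,0]]
  ]
}}

```text
t: 6.68
tool_pos: [0.5129, -0.1947, 0.2083]
tool_rot: [-2.51, -1.882, 0.003]
contact_force: [1.6, 0.2, -1.9]
opening: 0.0133
grip_force: 48.9
```

Call:
{"api": "play_rows", "payload": {
  "series": [
    [0,[0,0,0],[0,0,-0.8]],
    [0,[0,0,0],[0,0,-0.9]],
    [0,[0,0,0],[0,0,-0.9]],
    [0,[0,0,0],[0,0,-0.9]],
    [0,[0,0,0],[0,0,-0.84]],
    [0,[0,0,0],[0,0,0]],
    [0,[0,0,0],[0,0,0]]
  ]
}}

```text
t: 7.55
tool_pos: [0.5138, -0.1933, 0.2098]
tool_rot: [-1.837, -2.545, 0.001]
contact_force: [-0.8, -1.0, -2.8]
opening: 0.0131
grip_force: 48.9
```

Run:
```python
from h import *
im=look("wrist");p,o=lidmask(im);t,M=unit()
print("tilt/face", rect(onplane(im,hull(p),t[2]-.010)))
n,l,s,c=cv2.connectedComponentsWithStats(o)
for i in range(1,n):
    if s[i,4]>300: print("tab",c[i].round(),onplane(im,c[i],t[2]).round(4))
togo([.5138,-.194,.211]);print(np.degrees(np.arctan2(M[1,1],M[0,1])))
cv2.imwrite("pics/s3.png",look("side")["color"])
```

```text
tilt/face (array([ 509.9, -182.1]), array([175.1, 112.3]), np.float32(18.331142))
tab [314. 161.] [[ 0.4951 -0.1368]]
tab [112. 320.] [[ 0.4414 -0.2168]]
tab [516. 319.] [[ 0.5852 -0.1683]]
shift rows [-0.01 -0.01 -0.02] tcp [ 0.5139 -0.1934  0.2102] x [-0.315  0.949  0.001] y [ 0.949  0.315 -0.001] z [-0.002  0.001 -1.   ]
18.386756573651176
```

View pics/s3.png

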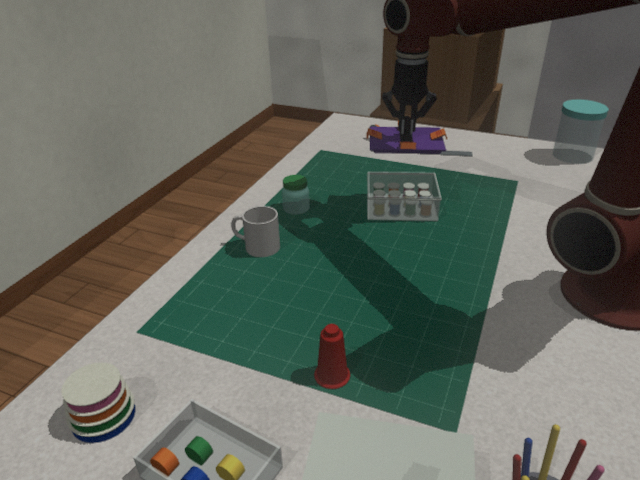

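The lid is level, aligned with the box and directly above it, with the bystanders untouched. I'll lower it now.

Call:
{"api": "play_rows", "payload": {
  "series": [
    [0,[0,0,0.5],[0,0,0]],
    [0,[0,0,0.6],[0,0,0]],
    [0,[0,0,0.5],[0,0,0]],
    [0,[0,0,0.3],[0,0,0]],
    [0,[0,0,0.15],[0,0,0]],
    [0,[0,0,0],[0,0,0]]
  ]
}}

```text
t: 8.4
tool_pos: [0.5145, -0.1937, 0.1089]
tool_rot: [-1.836, -2.549, -0.0]
contact_force: [-0.5, 0.1, -2.5]
opening: 0.0131
grip_force: 48.9
```

Run:
```python
from h import *
togo([.5138,-.194,.0878])
cv2.imwrite("pics/s4.png",cv2.resize(look("side")["color"][130:250,330:490],None,fx=5,fy=5,interpolation=cv2.INTER_CUBIC))
```

```text
shift rows [-0.   -0.02  0.42] tcp [ 0.5145 -0.1937  0.1089] x [-0.317  0.949  0.   ] y [ 0.949  0.317 -0.   ] z [-0.  0. -1.]
```

View pics/s4.png

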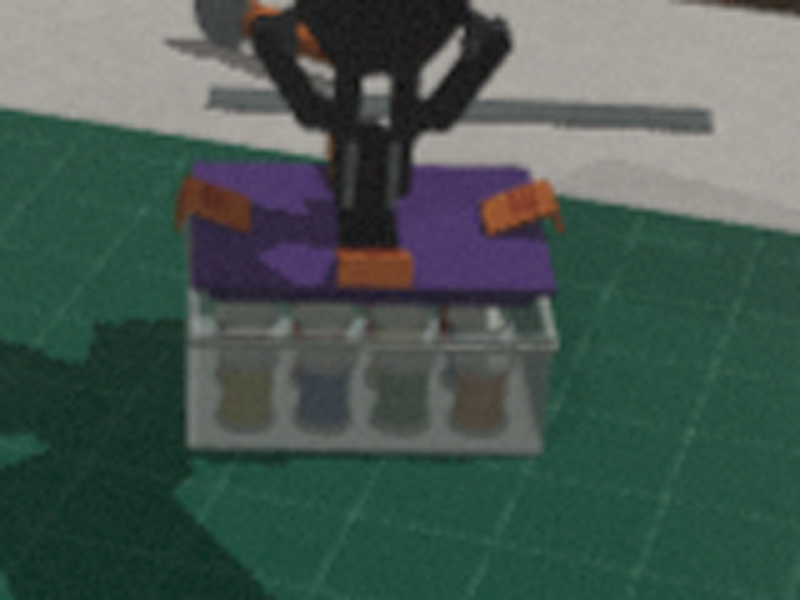

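The lid is hovering level about 20 mm above its seat and lines up with the box edges at crop columns 190 and 550. I'll lower it slowly.

Call:
{"api": "play_rows", "payload": {
  "series": [
    [0,[0,0,0.1],[0,0,0]],
    [0,[0,0,0.1],[0,0,0]],
    [0,[0,0,0.08],[0,0,0]],
    [0,[0,0,0.06],[0,0,0]],
    [0,[0,0,0.04],[0,0,0]],
    [0,[0,0,0],[0,0,0]]
  ]
}}

```text
t: 9.2
tool_pos: [0.5143, -0.1936, 0.0896]
tool_rot: [-1.836, -2.549, 0.0]
contact_force: [-0.2, 0.7, -3.0]
opening: 0.0134
grip_force: 48.9
```

Call:
{"api": "play_rows", "payload": {
  "series": [
    [0,[0,0,0.03],[0,0,0]],
    [0,[0,0,0.02],[0,0,0]],
    [0,[0,0,0],[0,0,0]]
  ]
}}

```text
t: 9.57
tool_pos: [0.5145, -0.1937, 0.0876]
tool_rot: [1.836, 2.549, 0.0]
contact_force: [-0.6, 0.2, -1.4]
opening: 0.0132
grip_force: 49.2
```

Call:
{"api": "play_rows", "payload": {
  "series": [
    [0,[0,0,0.02],[0,0,0]],
    [0,[0,0,0],[0,0,0]]
  ]
}}

```text
t: 9.82
tool_pos: [0.5145, -0.1937, 0.0876]
tool_rot: [-1.836, -2.549, 0.0]
contact_force: [-4.1, 1.9, 4.9]
opening: 0.0133
grip_force: 50.1
```

Call:
{"api": "play_rows", "payload": {
  "series": [
    [0.3,[0,0,0],[0,0,0]],
    [0.5,[0,0,0],[0,0,0]],
    [0.5,[0,0,0],[0,0,0]],
    [0.5,[0,0,0],[0,0,0]],
    [0.5,[0,0,-0.6],[0,0,0]],
    [0.5,[0,0,-0.8],[0,0,0]],
    [0.5,[0,0,-0.8],[0,0,0]],
    [0,[0,0,-0.2],[0,0,0]]
  ]
}}

```text
t: 10.82
tool_pos: [0.5159, -0.1945, 0.2099]
tool_rot: [1.833, 2.544, 0.001]
contact_force: [0.3, -0.2, -0.1]
opening: 0.0258
grip_force: 0.0
```

```bash
cat > chk.py <<'E'
from h import *
import sys
im=look("wrist");p,o=lidmask(im);cv2.imwrite(sys.argv[1],im["color"])
print("lid",rect(onplane(im,hull(p),.076)))
n,l,s,c=cv2.connectedComponentsWithStats(o)
for i in range(1,n):
    if s[i,4]>300: print("tab",c[i].round(),s[i,:5],onplane(im,c[i],.084).round(4))
togo([.5138,-.194,.2])
E
python3 chk.py pics/w5.png
```

```text
lid (array([ 515.3, -195.4]), array([178.2, 138.4]), np.float32(18.41658))
tab [312. 139.] [ 282  109   60   62 3284] [[ 0.4962 -0.1385]]
tab [428. 230.] [ 399  203   60   58 2689] [[ 0.5887 -0.1704]]
tab [195. 231.] [ 165  204   61   58 2771] [[ 0.4415 -0.2199]]
tab [312. 310.] [ 287  284   51   51 2240] [[ 0.5337 -0.2501]]
shift rows [ 0.02 -0.03  0.19] tcp [ 0.5157 -0.1943  0.2094] x [-0.317  0.949 -0.004] y [0.949 0.317 0.003] z [ 0.004 -0.002 -1.   ]
```

View pics/w5.png

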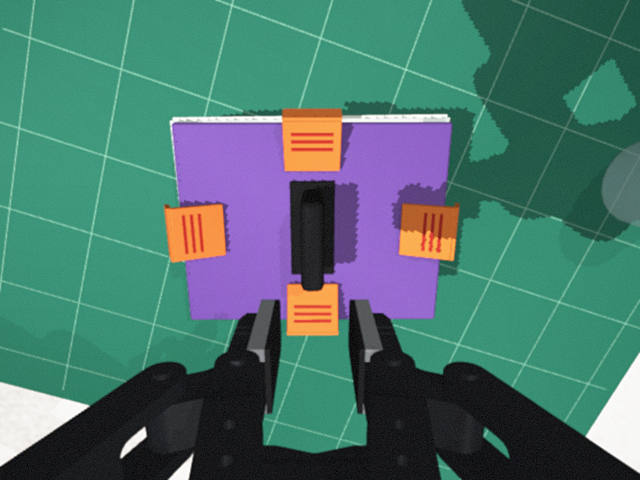

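The lid is seated with all four tabs raised. A sliver of rim 2–3 mm wide shows at the top edge (row 120), which is within tolerance. I'll shut the fingers and press the +y(tool) tab at (428,230) first.

Call:
{"api": "play_rows", "payload": {
  "series": [
    [0,[0,0.81,0],[0,0,0]],
    [0,[-0.02,0.81,0],[0,0,0]],
    [0,[0,0,0.8],[0,0,0]],
    [0,[0,0,0.8],[0,0,0]],
    [0,[0,0,0.5],[0,0,0]],
    [0,[0,0,0],[0,0,0]]
  ]
}}

```text
t: 11.62
tool_pos: [0.5884, -0.1676, 0.0961]
tool_rot: [-1.831, -2.542, 0.003]
contact_force: [0.5, -0.4, 0.6]
opening: 0.0
grip_force: 0.0
```

Run:
```python
from h import *
a=np.array([.949,.317]);togo([*(np.array([.5153,-.1954])+.082*a),.080])
```

```text
shift rows [-0.07  0.08  0.32] tcp [ 0.5884 -0.1676  0.0961] x [-0.317  0.949  0.006] y [ 0.949  0.317 -0.007] z [-0.008  0.004 -1.   ]
```

Call:
{"api": "play_rows", "payload": {
  "series": [
    [0,[-0.07,0.08,0],[0,0,0]],
    [0,[0,0,0.08],[0,0,0]],
    [0,[0,0,0.08],[0,0,0]],
    [0,[0,0,0.06],[0,0,0]],
    [0,[0,0,0.06],[0,0,0]],
    [0,[0,0,0],[0,0,0]]
  ]
}}

```text
t: 12.38
tool_pos: [0.5976, -0.171, 0.0883]
tool_rot: [1.835, 2.547, 0.002]
contact_force: [3.8, 1.1, 4.5]
opening: 0.0001
grip_force: 2.1
```

Call:
{"api": "play_rows", "payload": {
  "series": [
    [0,[0,0,0.04],[0,0,0]],
    [0,[0,0,0.02],[0,0,0]],
    [0,[0,0,0],[0,0,0]]
  ]
}}

```text
t: 12.75
tool_pos: [0.5969, -0.1713, 0.0847]
tool_rot: [1.836, 2.548, 0.0]
contact_force: [2.4, 0.7, 4.6]
opening: -0.0001
grip_force: 2.1
```

Call:
{"api": "play_rows", "payload": {
  "series": [
    [0,[0,0,0.04],[0,0,0]],
    [0,[0,0,0.03],[0,0,0]],
    [0,[0,0,0],[0,0,0]]
  ]
}}

```text
t: 13.12
tool_pos: [0.5964, -0.1712, 0.0807]
tool_rot: [1.836, 2.549, -0.0]
contact_force: [3.1, -0.1, 4.2]
opening: 0.0001
grip_force: 2.0
```

Call:
{"api": "play_rows", "payload": {
  "series": [
    [0,[0,0,0.03],[0,0,0]],
    [0,[0,0,0.01],[0,0,0]],
    [0,[0,0,0],[0,0,0]]
  ]
}}

```text
t: 13.5
tool_pos: [0.5966, -0.1712, 0.0799]
tool_rot: [1.836, 2.549, -0.0]
contact_force: [0.5, 0.8, 9.6]
opening: 0.0001
grip_force: 4.7
```

Firm stop at z ≈ 0.080. One more small push, then lift and move on to the opposite tab.

Call:
{"api": "play_rows", "payload": {
  "series": [
    [0,[0,0,0.03],[0,0,0]],
    [0,[0,0,0],[0,0,0]]
  ]
}}

```text
t: 13.75
tool_pos: [0.5966, -0.1712, 0.0797]
tool_rot: [-1.836, -2.549, 0.001]
contact_force: [-3.4, 2.1, 16.4]
opening: 0.0001
grip_force: 7.7
```

Call:
{"api": "play_rows", "payload": {
  "series": [
    [0,[0,0,-0.5],[0,0,0]],
    [0,[0,0,-0.8],[0,0,0]],
    [0,[0,0,-0.3],[0,0,0]],
    [0,[0,-0.9,0],[0,0,0]],
    [0,[0,-0.9,0],[0,0,0]],
    [0,[0,-0.9,0],[0,0,0]],
    [0,[0,-0.6,0],[0,0,0]],
    [0,[0,0,0],[0,0,0]]
  ]
}}

```text
t: 14.75
tool_pos: [0.4375, -0.2229, 0.1552]
tool_rot: [-1.837, -2.544, 0.001]
contact_force: [0.3, -0.5, -0.7]
opening: 0.0001
grip_force: 0.0
```

Run:
```python
from h import *
a=np.array([.949,.317]);togo([*(np.array([.5153,-.1954])-.083*a),.080])
```

```text
shift rows [ 0.02 -0.01  1.5 ] tcp [ 0.4375 -0.2229  0.1552] x [-0.314  0.949  0.003] y [ 0.949  0.314 -0.003] z [-0.003  0.002 -1.   ]
```

Call:
{"api": "play_rows", "payload": {
  "series": [
    [0,[0.02,0,0.5],[0,0,0]],
    [0,[0,0,0.4],[0,0,0]],
    [0,[0,0,0.15],[0,0,0]],
    [0,[0,0,0.1],[0,0,0]],
    [0,[0,0,0.08],[0,0,0]],
    [0,[0,0,0.08],[0,0,0]],
    [0,[0,0,0.08],[0,0,0]],
    [0,[0,0,0.06],[0,0,0]]
  ]
}}

```text
t: 15.75
tool_pos: [0.4402, -0.2231, 0.0861]
tool_rot: [1.835, 2.548, -0.001]
contact_force: [-3.4, -0.3, 6.9]
opening: -0.0003
grip_force: 2.6
```

Call:
{"api": "play_rows", "payload": {
  "series": [
    [0,[0,0,0.04],[0,0,0]],
    [0,[0,0,0.02],[0,0,0]],
    [0,[0,0,0],[0,0,0]]
  ]
}}

```text
t: 16.12
tool_pos: [0.4398, -0.2232, 0.083]
tool_rot: [1.835, 2.548, -0.002]
contact_force: [-3.8, -0.4, 4.5]
opening: -0.0002
grip_force: 2.3
```

Call:
{"api": "play_rows", "payload": {
  "series": [
    [0,[0,0,0.04],[0,0,0]],
    [0,[0,0,0.03],[0,0,0]],
    [0,[0,0,0.02],[0,0,0]],
    [0,[0,0,0],[0,0,0]]
  ]
}}

```text
t: 16.62
tool_pos: [0.4398, -0.2234, 0.0798]
tool_rot: [1.836, 2.549, -0.003]
contact_force: [-6.9, 1.3, 13.7]
opening: 0.0002
grip_force: 6.8
```

Call:
{"api": "play_rows", "payload": {
  "series": [
    [0,[0,0,0.03],[0,0,0]],
    [0,[0,0,0],[0,0,0]]
  ]
}}

```text
t: 16.88
tool_pos: [0.4399, -0.2234, 0.0796]
tool_rot: [-1.836, -2.549, 0.003]
contact_force: [-11.0, 2.7, 21.2]
opening: -0.0001
grip_force: 10.7
```

Call:
{"api": "play_rows", "payload": {
  "series": [
    [0,[0,0,-0.5],[0,0,0]],
    [0,[0,0,-0.8],[0,0,0]],
    [0,[0,0,-0.3],[0,0,0]],
    [0,[0.6,0.8,0],[0,0,0]],
    [0,[0.6,0.8,0],[0,0,0]],
    [0,[0,0,0],[0,0,0]]
  ]
}}

```text
t: 17.62
tool_pos: [0.4972, -0.1376, 0.1548]
tool_rot: [-1.83, -2.552, -0.001]
contact_force: [-0.1, -0.3, 0.1]
opening: 0.0
grip_force: 0.0
```

Run:
```python
from h import *
a=np.array([-.317,.949]);togo([*(np.array([.5153,-.1954])+.063*a),.080])
```

```text
shift rows [ 0.05 -0.02  1.5 ] tcp [ 0.4972 -0.1376  0.1548] x [-0.321  0.947  0.001] y [ 0.947  0.321 -0.001] z [-0.001  0.001 -1.   ]
```

Call:
{"api": "play_rows", "payload": {
  "series": [
    [0,[0.05,-0.02,0.5],[0,0,0]],
    [0,[0,0,0.4],[0,0,0]],
    [0,[0,0,0.15],[0,0,0]],
    [0,[0,0,0.1],[0,0,0]],
    [0,[0,0,0.08],[0,0,0]],
    [0,[0,0,0.08],[0,0,0]],
    [0,[0,0,0.08],[0,0,0]],
    [0,[0,0,0.06],[0,0,0]]
  ]
}}

```text
t: 18.62
tool_pos: [0.4955, -0.1378, 0.0845]
tool_rot: [1.836, 2.548, 0.002]
contact_force: [-1.2, 2.5, 5.2]
opening: 0.0001
grip_force: 2.5
```

Call:
{"api": "play_rows", "payload": {
  "series": [
    [0,[0,0,0.05],[0,0,0]],
    [0,[0,0,0.04],[0,0,0]],
    [0,[0,0,0.03],[0,0,0]],
    [0,[0,0,0.02],[0,0,0]],
    [0,[0,0,0],[0,0,0]]
  ]
}}

```text
t: 19.25
tool_pos: [0.4955, -0.1374, 0.0798]
tool_rot: [-1.835, -2.548, -0.002]
contact_force: [-8.7, 6.7, 18.9]
opening: -0.0003
grip_force: 9.3
```

Home. Next is the last tab, on the -x(tool) side.

Call:
{"api": "play_rows", "payload": {
  "series": [
    [0,[0,0,-0.5],[0,0,0]],
    [0,[0,0,-0.8],[0,0,0]],
    [0,[0,0,-0.3],[0,0,0]],
    [0,[-0.9,0,0],[0,0,0]],
    [0,[-0.9,0,0],[0,0,0]],
    [0,[-0.7,0,0],[0,0,0]],
    [0,[0,0,0],[0,0,0]]
  ]
}}

```text
t: 20.12
tool_pos: [0.5343, -0.2583, 0.1553]
tool_rot: [-1.839, -2.546, 0.0]
contact_force: [-1.0, 0.3, -0.3]
opening: -0.0
grip_force: 0.0
```

Run:
```python
from h import *
a=np.array([-.317,.949]);togo([*(np.array([.5153,-.1954])-.063*a),.080])
```

```text
shift rows [0.05 0.04 1.51] tcp [ 0.5343 -0.2583  0.1553] x [-0.314  0.949  0.001] y [ 0.949  0.314 -0.001] z [-0.001  0.    -1.   ]
```

Call:
{"api": "play_rows", "payload": {
  "series": [
    [0,[0.05,0.04,0.5],[0,0,0]],
    [0,[0,0,0.4],[0,0,0]],
    [0,[0,0,0.15],[0,0,0]],
    [0,[0,0,0.1],[0,0,0]],
    [0,[0,0,0.08],[0,0,0]],
    [0,[0,0,0.08],[0,0,0]],
    [0,[0,0,0.08],[0,0,0]],
    [0,[0,0,0.06],[0,0,0]]
  ]
}}

```text
t: 21.12
tool_pos: [0.5365, -0.2548, 0.0853]
tool_rot: [1.834, 2.546, -0.001]
contact_force: [-0.1, -1.3, 5.7]
opening: -0.0001
grip_force: 2.2
```

Call:
{"api": "play_rows", "payload": {
  "series": [
    [0,[0,0,0.05],[0,0,0]],
    [0,[0,0,0.04],[0,0,0]],
    [0,[0,0,0.03],[0,0,0]],
    [0,[0,0,0.02],[0,0,0]],
    [0,[0,0,0],[0,0,0]]
  ]
}}

```text
t: 21.75
tool_pos: [0.5364, -0.2543, 0.0798]
tool_rot: [1.835, 2.547, -0.0]
contact_force: [-3.6, -1.4, 15.6]
opening: -0.0001
grip_force: 7.9
```

Call:
{"api": "play_rows", "payload": {
  "series": [
    [0,[0,0,-0.5],[0,0,0]],
    [0,[0,0,-0.8],[0,0,0]],
    [0,[0,0,-0.8],[0,0,0]],
    [0,[0,0,-0.5],[0,0,0]],
    [0,[0.6,0,0],[0,0,0]],
    [0,[0.6,0,0],[0,0,0]],
    [0,[0,0,0],[0,0,0]]
  ]
}}

```text
t: 22.62
tool_pos: [0.515, -0.1942, 0.2047]
tool_rot: [-1.831, -2.547, -0.001]
contact_force: [0.5, 0.7, -1.7]
opening: -0.0
grip_force: 0.0
```

```bash
python3 chk.py pics/w6.png
```

```text
lid (array([ 515.2, -195.1]), array([178.2, 137.6]), np.float32(18.541843))
tab [315. 144.] [ 285  115   59   58 3059] [[ 0.4966 -0.1395]]
tab [198. 232.] [ 169  204   58   56 2576] [[ 0.4423 -0.2174]]
tab [431. 233.] [ 403  204   58   56 2590] [[ 0.5869 -0.169 ]]
tab [315. 298.] [290 289  50  25 582] [[ 0.5295 -0.2375]]
shift rows [ 0.03 -0.02  0.1 ] tcp [ 0.5155 -0.1953  0.2051] x [-0.318  0.948  0.003] y [ 0.948  0.318 -0.002] z [-0.003  0.002 -1.   ]
```

View pics/w6.png

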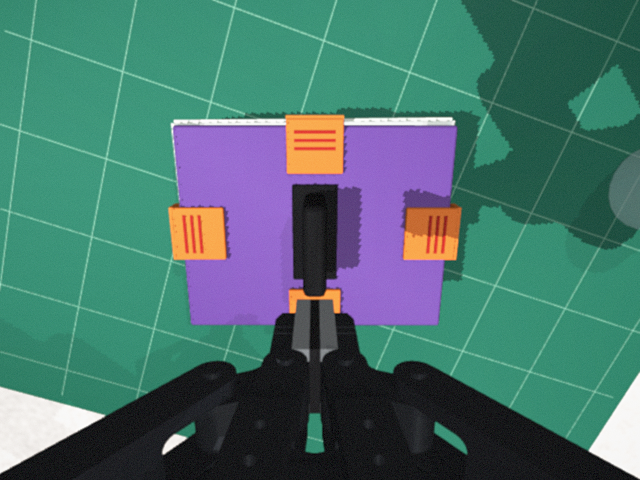

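The three tabs in view lie flat, at (315,144), (198,232) and (431,233). The fourth is partly hidden by the fingers, but it reached the same firm stop (z 0.0798, 16 N). The lid hasn't shifted, so I'm handing in.

```bash
python3 -c "
from station import ctrl
print(ctrl.finish_job())"
```

```text
the job is handed in; nothing more can be done
None
```

The lid is on the box and all four tabs were pressed to a firm stop. I handed the job in at about 22.7 s of the 61 s limit; the hand-in call returned no verdict. The lid is about 2–3 mm off centre (8 mm allowed), and the arm never went near the mug, jar or cone.

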